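# Pull out the drip tray and stand the fallen soap dispenser up

### The arm

A 6-joint arm with a two-finger parallel gripper is mounted at the origin on the work surface. World frame = base frame: x ahead of the robot, y to its left, z up, the work surface at z = 0. Lengths are in m, angles in degrees, forces in N, time in s.
With the tool pointing down it reaches from about 0.35 to 0.875 m from the base axis. Payload 4.2 kg.
Tool frame: the origin (TCP) lies between the finger pads; the fingertips stand 8 mm ahead of it and the grasp point (between the pads) lies 11 mm behind it; x points along the fingers, y is the direction in which the jaws open and shut, and the axes are right-handed (so a half turn about x gives the same grasp; the last joint's range is limited). The gripper opens to 87 mm and grips with 3 to 60 N. Pads are 19 mm wide; open, the fingers measure 117 mm over their backs; the gripper's body (75 mm by 190 mm) begins 51 mm behind the grasp point.
Start: joints at [89.072, 22.042, 0.453, 0, -68.411, -14.817], TCP at [0.17, 0.602, 0.231] pointing down, gripper open.
Joint ranges: [-179.83, 179.83], [-69.29, 118.12], [-61.27, 80.66], [-181.25, 117.63], [-171.15, -9.14], [-177.46, 177.46]. Speed limits (degrees/s): [159.86, 159.86, 180, 180, 180, 180].

### API

Orientations are given as a 3x3 rotation matrix whose columns are the frame's x, y, z axes.
In Python, from station import r gives the robot as it stands. The module is installed in compiled form; this text tells all that it offers.
- The arm moves only by the tool move_arm, never from a script. Its argument "increments" is one flat list of numbers, 7 for each row, row after row: the turn, a rotation vector about the tool's x, y, z in degrees, then the shift along the tool's x, y, z in m, then the finger opening in m, from 0 to 0.087. A call has 1 to 12 rows; each row is the pose to reach, as a shift and turn from the pose commanded when the call began, along the tool's axes at that moment; what a row does not reach only later rows make up. A row lasts 1/12 s, in which the tool goes at most 41.7 mm and 7.16 degrees, less where a joint would pass 70% of its speed; a pose out of reach is approached as far as the arm can. A call with a gripper value outside its range is refused whole. The fingers move at their own pace and stop on an object; the grip force is fixed at half the most. Time passes only in rows, so rows that repeat a pose let the fingers close. It gives the time, the measured TCP pose, the force and the opening at its end, in the units of the state.
- r.sense(): the state, without advancing time (a new reading comes with each control period).
- r.capture(name): name is "scene" or "top"; returns the picture (384x512x3 uint8, red, green, blue); there is no depth.
- r.calibration(name): a dict with "fx", "fy", "cx", "cy" (pixels), "D" ([k1, k2, p1, p2, k3] as OpenCV has them; the pictures are not rectified), "rvec" (rotation vector, rad) and "tvec" (3), from world to camera coordinates, as OpenCV has them. Camera axes: x right, y down, z forward; pixel columns grow to the right and rows downward; lengths in m; the calibration is good to about 2 mm. A picture is of the moment at which its call begins. calibration takes no time and is no camera call.
- r.finish_job(): hands the job in, once; it reports no verdict.
The state is a dict: "time_s": time; "joints": joint angles; "joint_velocities": joint speeds; "effort": joint torques, N m; "tcp_pos": TCP position; "ee_rot": TCP orientation; "wrist_force": force on the tool from outside, world axes, zero at the start; "moment": the same for the moment, N m; "gripper_width": opening from 0.0 (shut) to 1.0 (fully open).
Only numpy, scipy, OpenCV 4.12 (cv2) and the standard library are available. Lean on these libraries where they do the work, as an engineer would, in place of code of your own. Each camera call takes 0.05 s, during which the arm holds its last target.

### The job

The soap dispenser has fallen over in the drip tray under the bottle rack. Pull the tray out all the way to its stop, then stand the dispenser upright on the tray floor, setting it down gently, and leave the tray fully out so that the dispenser can be refilled. The chrome nozzle stays lying in the tray, and the spray bottles on the rack are not to be disturbed.

Things in the scene. Friction and masses are not known exactly. Their poses are not given: they have to be found in the camera images.
- rack: Steel bottle rack fixed to the worktop, 440 mm wide (y), 130 mm deep (x). Origin: centre of its footprint on the worktop; x points to its back, the tray comes out along -x. A slatted shelf lies 180 to 186 mm up, its front edge at x = -65 mm, and carries the bottles between dividers. Below the shelf the front is open, with posts only at y = +-212 mm.
- tray (a joint): Travel of the drip tray on its runners in m: 0 fully home under the rack, 0.15 fully out at its stop. It starts between 0 and 0.015. It moves against about 3 N of friction and stays where it is left.
- tray_handle (a point): Middle of the steel bar handle on the tray's front: round bar 10 mm thick, 180 mm long (y), axis 37 mm above the worktop and 42 mm in front of the tray's front, so a 37 mm gap lies behind it, open above and below but for two stems at y = +-75 mm. Axes as the rack's; pull along -x. With the tray home the bar is 90 mm in front of the shelf's edge.
- tray_floor (a point): Centre of the tray's inner floor, 17 mm above the worktop; it moves with the tray, 90 mm behind the tray's front face. Axes as the rack's. Inside 165 mm (x) by 380 mm (y); walls rise 25 mm above the floor, the steel front 29 mm. Dark grey hard silicone.
- dispenser: White soap dispenser lying on its side in the tray, 0.24 to 0.42 kg, rigid: square body 56 x 56 x 86 mm, collar, stem and press button, 156 mm in all. Origin: centre of its square foot; z from foot to button. At first the foot points to the rack's -y, the button to +y (within 0.3 rad), axis 28 mm above the tray floor. A spout 149 mm up reaches 34 mm out along its -x (then to the front).
- dispenser_collar (a point): Centre of the dispenser's round steel collar (34 mm across, from 96 to 126 mm above the foot), 111 mm from the foot along the axis; axes as the dispenser's. Above it a thin stem, then the round press button, 30 mm across, 142 to 156 mm from the foot. The pump is locked and does not move.
- nozzle: Chrome hose nozzle, 121 mm long, 34 mm wide, 36 mm high, 0.2 kg, loose, lying along x on the tray floor near the tray's -y end. Origin: its middle, on its underside; x points along it to the square nut.
- bottle_a: Trigger spray bottle, 72 mm across and 204 mm high, olive, standing in one of the four slots of the rack's shelf (shelf top 186 mm above the worktop), trigger to the front. Not to be disturbed. Origin: centre of its underside, z up.
- bottle_b: Trigger spray bottle, 72 mm across and 204 mm high, white, standing in one of the four slots of the rack's shelf (shelf top 186 mm above the worktop), trigger to the front. Not to be disturbed. Origin: centre of its underside, z up.
- bottle_c: Trigger spray bottle, 72 mm across and 204 mm high, sky blue, standing in one of the four slots of the rack's shelf (shelf top 186 mm above the worktop), trigger to the front. Not to be disturbed. Origin: centre of its underside, z up.
Mind the look-alikes: they are no part of the job. Leave any purple look-alike of the dispenser alone. There is more than one size of the nozzle; the job needs the smaller.

How it is judged (in metres and radians):
On the way, in this order (a step that is already met when the one before it is completed fails the run):
1. the tray is pulled out to its stop (value of joint tray above 0.144 m), for 0.2 s.
2. the dispenser stands upright on the tray floor, the tray still out (value of joint tray above 0.138 m and angle between dispenser's own z axis and vertical below 0.08 rad and z of dispenser in the frame of tray_floor between -0.004 and 0.005 m and x of dispenser in the frame of tray_floor between -0.07 and 0.07 m and y of dispenser in the frame of tray_floor between -0.18 and 0.18 m), for 0.3 s.
At the end, for the whole second after the job is handed in: The tray is within 12 mm of its outer stop; the dispenser stands still and upright (within 0.08 rad) with its foot on the tray floor (within 5 mm); the nozzle lies in the tray; the bottles stand where they were (30 mm, 0.25 rad) (all of step 2 and linear speed of dispenser below 0.02 m/s and angular speed of dispenser below 0.1 rad/s and x of nozzle in the frame of tray_floor between -0.09 and 0.09 m and y of nozzle in the frame of tray_floor between -0.2 and 0.2 m and z of nozzle in the frame of tray_floor between -0.005 and 0.045 m); the robot touches nothing.
It fails at once if a spray bottle is shifted by more than 30 mm or tipped by more than 0.25 rad (distance of any of bottle_a, bottle_b, bottle_c from where it was at the start of the episode above 0.03 m or angle between any of bottle_a, bottle_b, bottle_c's own z axis and vertical above 0.25 rad).
It fails at once if the dispenser is dropped, thrown or pressed hard onto the tray (faster than 0.55 m/s, as after a fall of 15 mm, or over 60 N) (linear speed of dispenser above 0.55 m/s or contact force between dispenser and rack above 60 N).
It also fails if it takes over 54 s, if anything falls off the work surface, if the arm or the gripper's body presses on something with over 40 N, if the wrist force passes 120 N, or if a joint passes its speed limit or range.

## Working session

There is one attempt and no reset: what is moved stays moved. The work goes in short steps, Python scripts to look and compute and a tool call to move; the robot and the scene stay as the last step left them, time stands still between calls to the robot, and variables do not carry over. Pictures are saved under pics/ and viewed, and the job is handed in when it is done.

Besides the shell and the picture viewer there is one more tool, called after "Call:" as name(argument=value, ...), one argument or row to a line, values as JSON. move_arm: Moves the arm, as the interface text tells. Its arguments: {"type":"object","properties":{"increments":{"type":"array","items":{"type":"number"}}},"required":["increments"]}

```bash
mkdir -p pics; python3 - <<'E'
from station import r
import cv2
s=r.sense()
for k,v in s.items(): print(k,v)
for n in("scene","top"):
    im=r.capture(n); cv2.imwrite(f"pics/{n}0.png",cv2.cvtColor(im,cv2.COLOR_RGB2BGR)); print(r.calibration(n))
E
```

```text
time_s 0.0
joints [ 8.90721871e+01  2.20913926e+01  3.79677110e-01 -2.98127825e-02
 -6.84113325e+01 -1.48178427e+01]
joint_velocities [-0.09459061  0.04710842  0.04278977  0.02863251 -0.1158162   0.00783896]
effort [-2.84943535e-04 -3.90663278e+01  1.87402904e+01  4.21983138e+00
  1.09888663e-02 -1.94408381e-04]
tcp_pos [0.16940943 0.60099056 0.2294501 ]
ee_rot [[-5.18540640e-04 -2.71551664e-01 -9.62423724e-01]
 [-2.13942760e-03 -9.62421350e-01  2.71552146e-01]
 [-9.99997577e-01  2.19984671e-03 -8.19105426e-05]]
wrist_force [-0.48834582  0.81124293 -0.04521542]
moment [ 0.05654361  0.01339789 -0.01046855]
gripper_width 0.9975903294837416
{'fx': 382.557978317218, 'fy': 382.557978317218, 'cx': 255.17801621861508, 'cy': 198.62369672921184, 'D': array([0.01156985, 0.        , 0.        , 0.        , 0.        ]), 'rvec': array([ 1.77237182, -2.30617549,  0.39218237]), 'tvec': array([0.14049985, 0.60496827, 0.75628733])}
{'fx': 407.67163394356413, 'fy': 407.67163394356413, 'cx': 253.3561855621901, 'cy': 190.22273026222126, 'D': array([-0.13546991,  0.        ,  0.        ,  0.        ,  0.        ]), 'rvec': array([ 2.13851136, -2.19522054,  0.17321402]), 'tvec': array([-0.02952009,  0.63034531,  1.05045477])}
```

View pics/scene0.png

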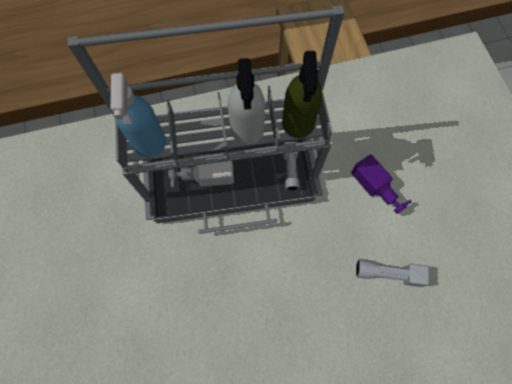

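View pics/top0.png

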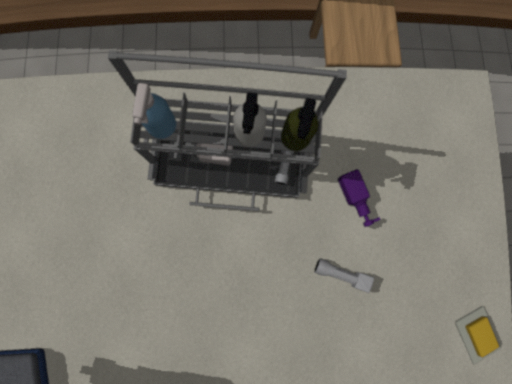

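The rack is in the upper middle of both pictures. The handle bar is at about (200-283, 225) in scene, and the dispenser lies under the shelf's left half. Next come enlarged crops and a way to back-project pixels.

```bash
cat > h.py <<'E'
import numpy as np, cv2
from station import r
C={n:r.calibration(n) for n in("scene","top")}
def K(c): return np.array([[c['fx'],0,c['cx']],[0,c['fy'],c['cy']],[0,0,1]])
def proj(n,P):
    c=C[n]; return cv2.projectPoints(np.atleast_2d(np.array(P,float)),c['rvec'],c['tvec'],K(c),c['D'])[0].reshape(-1,2)
def back(n,uv,z):
    c=C[n]; R=cv2.Rodrigues(c['rvec'])[0]; o=-R.T@c['tvec']
    q=cv2.undistortPoints(np.array(uv,float).reshape(-1,1,2),K(c),c['D']).reshape(-1,2)
    d=np.c_[q,np.ones(len(q))]@R
    return o+d*((z-o[2])/d[:,2])[:,None]
def crop(n,im,x0,y0,w,h,s,name):
    i=cv2.cvtColor(im,cv2.COLOR_RGB2BGR)[y0:y0+h,x0:x0+w]
    i=cv2.resize(i,None,fx=s,fy=s,interpolation=cv2.INTER_CUBIC)
    for x in range((x0+19)//20*20,x0+w,20):
        cv2.line(i,((x-x0)*s,0),((x-x0)*s,6),(0,255,255),1);cv2.putText(i,str(x),((x-x0)*s,16),0,.35,(0,255,255),1)
    for y in range((y0+19)//20*20,y0+h,20):
        cv2.line(i,(0,(y-y0)*s),(6,(y-y0)*s),(0,255,255),1);cv2.putText(i,str(y),(8,(y-y0)*s+4),0,.35,(0,255,255),1)
    cv2.imwrite(f"pics/{name}.png",i)
E
python3 - <<'E'
from h import *
a=cv2.imread("pics/scene0.png")[:,:,::-1];b=cv2.imread("pics/top0.png")[:,:,::-1]
crop("s",a,110,100,230,145,3,"sc1"); crop("t",b,115,60,230,170,3,"tc1")
for n in C:
    R=cv2.Rodrigues(C[n]['rvec'])[0]; print(n,-R.T@C[n]['tvec'], back(n,[[256,192],[256,292],[356,192]],0))
E
```

```text
scene [0.34484106 0.05213912 0.91436508] [[ 0.67267565 -0.03573475  0.        ]
 [ 0.43237643  0.02837738  0.        ]
 [ 0.60706401 -0.28172281  0.        ]]
top [ 0.48737377 -0.01272313  1.12426278] [[ 0.62967508 -0.05450415  0.        ]
 [ 0.35584482 -0.04667859  0.        ]
 [ 0.62270526 -0.33715603  0.        ]]
```

View pics/sc1.png

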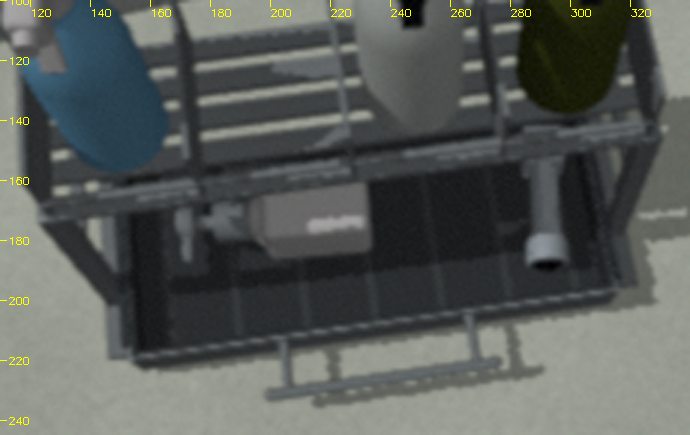

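View pics/tc1.png

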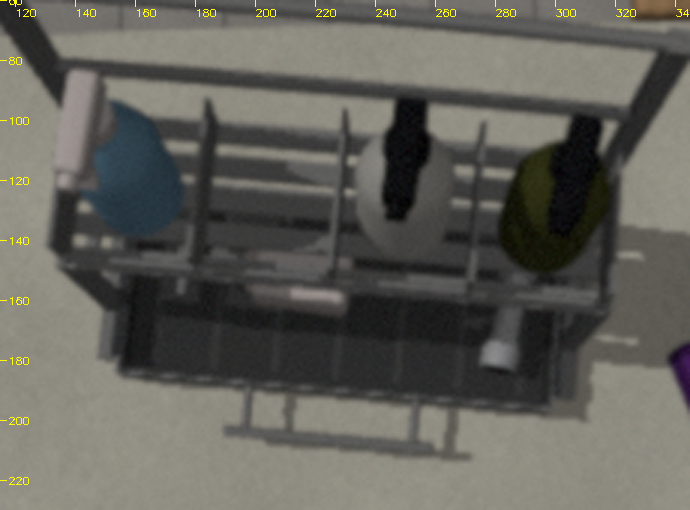

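```bash
python3 - <<'E'
from h import *
for n,uv in(("scene",[[199,231.5],[276,220.5]]),("top",[[190,203.5],[259.5,209]])):
    P=back(n,uv,.037); d=P[0]-P[1]; print(n,P,P.mean(0),np.linalg.norm(d),np.degrees(np.arctan2(-d[0],d[1])))
# dispenser top face (z=.017+.056=.073)  corners in scene: foot-front, foot-back...
print(back("scene",[[233,161],[233,183.5],[202,186],[194,168]],.073))
print(back("scene",[[233,183.5],[202,186]],.017))
print(back("top",[[230,165],[200,162]],.05))
E
```

```text
scene [[ 0.59801655  0.12340026  0.037     ]
 [ 0.57715201 -0.05955484  0.037     ]] [0.58758428 0.03192271 0.037     ] 0.18414097021558148 -6.5060101767007605
top [[ 0.59827896  0.12449605  0.037     ]
 [ 0.57890629 -0.06118159  0.037     ]] [0.58859262 0.03165723 0.037     ] 0.18668553375719188 -5.956401613639098
[[0.73794595 0.00436473 0.073     ]
 [0.68122137 0.01829834 0.073     ]
 [0.69390001 0.09045932 0.073     ]
 [0.74413406 0.09914776 0.073     ]]
[[0.70361034 0.01604595 0.017     ]
 [0.71713285 0.09300985 0.017     ]]
[[0.69794179 0.01492397 0.05      ]
 [0.70808485 0.0952189  0.05      ]]
```

```bash
cat >> h.py <<'E'
from scipy.spatial.transform import Rotation as Ro
th=np.radians(-6.2)
X=np.array([np.cos(th),np.sin(th),0]);Y=np.array([-np.sin(th),np.cos(th),0]);Z=np.array([0,0,1.])
def plan(p,R):
    s=r.sense(); R0=np.array(s['ee_rot']); d=R0.T@(np.array(p)-s['tcp_pos']); rv=Ro.from_matrix(R0.T@R).as_rotvec(degrees=True)
    print("t",round(s['time_s'],2),"pos",np.round(s['tcp_pos'],4),"F",np.round(s['wrist_force'],1),"g",round(s['gripper_width'],3),"j",np.round(s['joints'],1))
    print("rv",np.round(rv,2),"d",np.round(d,4))
def Rm(x,y): return np.c_[x,y,np.cross(x,y)]
E
python3 - <<'E'
from h import *
H=np.array([.588,.0318,0])
plan(H+.0235*X+.19*Z,Rm(-Z,-Y)); print(H+.0235*X)
E
```

```text
t 0.1 pos [0.1694 0.6011 0.2296] F [-0.2  0.1 -0.5] g 1.004 j [ 89.1  22.1   0.4  -0.  -68.4 -14.8]
rv [-9.55  0.   -0.11] d [ 0.0405  0.4303 -0.5806]
[0.61136255 0.02926202 0.        ]
```

Call:
move_arm(
  increments=[-0.5,0,0,0.002,0.02,-0.027,0,-1,0,0,0.004,0.042,-0.057,0,-1.6,0,0,0.006,0.065,-0.088,0,-2.2,0,0,0.008,0.088,-0.119,0,-2.8,0,0,0.01,0.111,-0.15,0,-3.4,0,0,0.012,0.134,-0.181,0,-4,0,0,0.014,0.157,-0.212,0,-4.6,0,0,0.016,0.18,-0.243,0,-5.2,0,0,0.018,0.203,-0.274,0,-5.8,0,0,0.02,0.226,-0.305,0,-6.4,0,0,0.022,0.249,-0.336,0,-7,0,0,0.024,0.272,-0.367,0],
)

```text
time_s: 1.1
tcp_pos: [0.4496, 0.2384, 0.2063]
ee_rot: [[-0.0, -0.151, -0.988], [-0.0, -0.988, 0.151], [-1.0, 0.0, 0.0]]
wrist_force: [1.4, 1.6, -0.6]
gripper_width: 0.17
```

```bash
python3 - <<'E'
from h import *
H=np.array([.588,.0318,0])
plan(H+.0235*X+.19*Z,Rm(-Z,-Y))
E
```

```text
t 1.1 pos [0.4496 0.2384 0.2063] F [ 1.4  1.6 -0.6] g 0.17 j [ 46.2  11.9 -17.7  -0.  -60.4  35.1]
rv [-2.5   0.02 -0.01] d [ 0.0163  0.1822 -0.1916]
```

Call:
move_arm(
  increments=[-0.4,0,0,0.002,0.025,-0.026,0,-0.8,0,0,0.004,0.05,-0.052,0,-1.2,0,0,0.006,0.075,-0.078,0,-1.6,0,0,0.008,0.1,-0.105,0,-2,0,0,0.01,0.125,-0.131,0,-2.2,0,0,0.012,0.145,-0.153,0,-2.4,0,0,0.014,0.165,-0.174,0,-2.5,0,0,0.016,0.176,-0.186,0,-2.5,0,0,0.016,0.182,-0.191,0,-2.5,0,0,0.016,0.182,-0.191,0],
)

```text
time_s: 1.93
tcp_pos: [0.6103, 0.0299, 0.1896]
ee_rot: [[-0.002, -0.111, -0.994], [-0.0, -0.994, 0.111], [-1.0, 0.001, 0.002]]
wrist_force: [0.2, 0.2, 0.4]
gripper_width: 0.006
```

```bash
python3 - <<'E'
from h import *
H=np.array([.588,.0318,0])
plan(H+.0235*X+.028*Z,Rm(-Z,-Y))
for n in C: crop(n,r.capture(n),110,60,230,190,3,n+"2")
E
```

```text
t 1.93 pos [0.6103 0.0299 0.1896] F [0.2 0.2 0.4] g 0.006 j [ 18.   22.5  -5.   -0.  -62.6  65.7]
rv [-0.18  0.09 -0.04] d [ 0.1616  0.0004 -0.0014]
```

View pics/scene2.png

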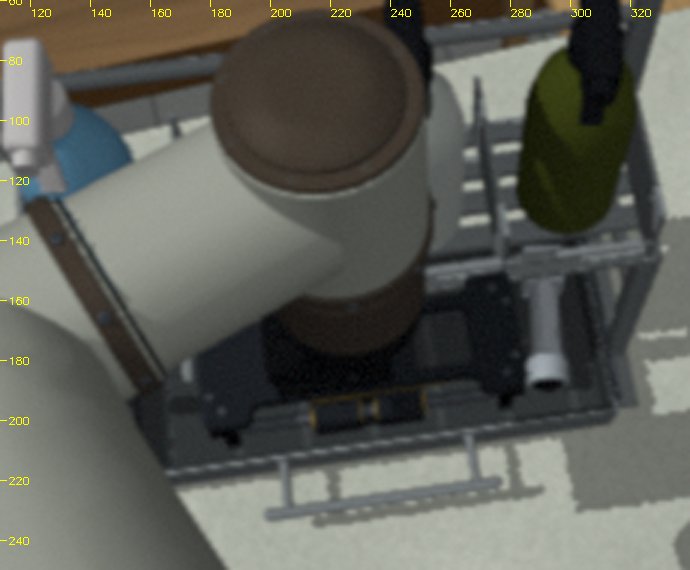

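View pics/top2.png

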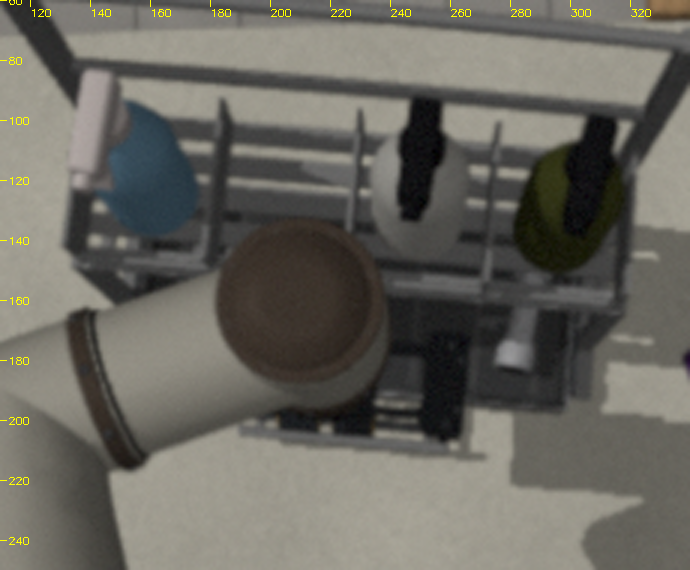

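Call:
move_arm(
  increments=[0,0,0,0.02,0,-0.0014,0,0,0,0,0.045,0,-0.0014,0,0,0,0,0.07,0,-0.0014,0,0,0,0,0.09,0,-0.0014,0,0,0,0,0.105,0,-0.0014,0,0,0,0,0.116,0,-0.0014,0,0,0,0,0.125,0,-0.0014,0,0,0,0,0.134,0,-0.0014,0,0,0,0,0.143,0,-0.0014,0,0,0,0,0.152,0,-0.0014,0,0,0,0,0.161,0,-0.0014,0,0,0,0,0.161,0,-0.0014,0],
)

```text
time_s: 3.03
tcp_pos: [0.6102, 0.0308, 0.0275]
ee_rot: [[-0.003, -0.109, -0.994], [-0.001, -0.994, 0.109], [-1.0, 0.001, 0.003]]
wrist_force: [-0.1, -0.4, -0.2]
gripper_width: 0.005
```

```bash
python3 - <<'E'
from h import *
H=np.array([.588,.0318,0])
plan(H+.0235*X-.14*X+.028*Z,Rm(-Z,-Y))
for n in ["scene"]: crop(n,r.capture(n),110,60,230,190,3,n+"3")
E
```

```text
t 3.03 pos [0.6102 0.0308 0.0275] F [-0.1 -0.4 -0.2] g 0.005 j [ 18.   32.7 -14.6  -0.  -42.9  65.7]
rv [-0.08  0.19 -0.06] d [-0.      0.0016  0.1387]
```

View pics/scene3.png

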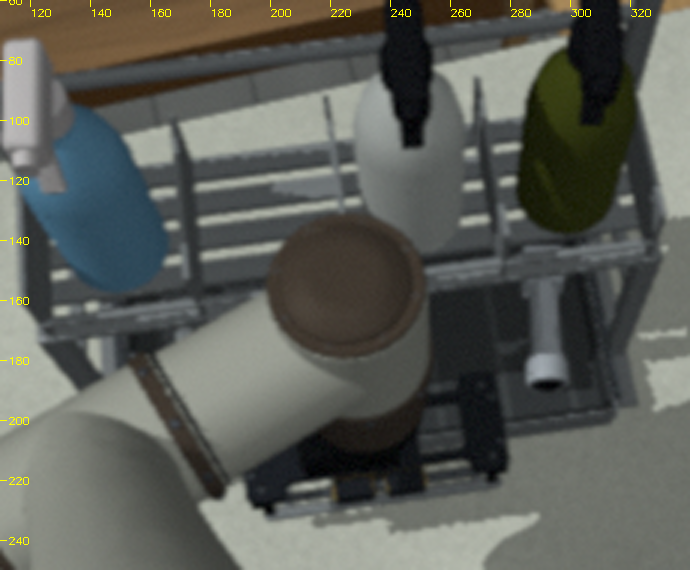

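The fingers are in the gap behind the bar with no contact force. Pulling now.

Call:
move_arm(
  increments=[0,0,0,0,0,0.004,0,0,0,0,0,0,0.009,0,0,0,0,0,0,0.015,0,0,0,0,0,0,0.024,0,0,0,0,0,0,0.036,0,0,0,0,0,0,0.05,0,0,0,0,0,0,0.064,0,0,0,0,0,0,0.078,0,0,0,0,0,0,0.092,0,0,0,0,0,0,0.106,0,0,0,0,0,0,0.118,0,0,0,0,0,0,0.126,0],
)

```text
time_s: 4.08
tcp_pos: [0.4861, 0.0453, 0.0304]
ee_rot: [[0.003, -0.108, -0.994], [0.001, -0.994, 0.108], [-1.0, -0.002, -0.003]]
wrist_force: [3.1, -0.5, -1.5]
gripper_width: 0.005
```

Call:
move_arm(
  increments=[0,0,0,0,0,0.004,0,0,0,0,0,0,0.007,0,0,0,0,0,0,0.01,0,0,0,0,0,0,0.013,0],
)

```text
time_s: 4.42
tcp_pos: [0.4744, 0.0466, 0.0302]
ee_rot: [[0.002, -0.108, -0.994], [0.001, -0.994, 0.108], [-1.0, -0.001, -0.002]]
wrist_force: [3.3, -0.5, 2.8]
gripper_width: 0.006
```

```bash
python3 - <<'E'
from h import *
H=np.array([.588,.0318,0])
plan(H+.0235*X-.15*X+.028*Z,Rm(-Z,-Y))
E
```

```text
t 4.42 pos [0.4744 0.0466 0.0302] F [ 3.3 -0.5  2.8] g 0.006 j [ 25.2  22.7 -34.2   0.  -33.   58.5]
rv [-0.02 -0.13  0.05] d [0.0022 0.0024 0.012 ]
```

Contact force is about 3 N, so this is still friction and not the stop. Creeping on.

Call:
move_arm(
  increments=[0,0,0,0,0,0.003,0,0,0,0,0,0,0.005,0,0,0,0,0,0,0.007,0,0,0,0,0,0,0.009,0],
)

```text
time_s: 4.75
tcp_pos: [0.4693, 0.0475, 0.0303]
ee_rot: [[0.01, -0.106, -0.994], [0.001, -0.994, 0.106], [-1.0, -0.002, -0.01]]
wrist_force: [19.2, -13.9, -9.0]
gripper_width: 0.004
```

Call:
move_arm(
  increments=[0,0,0,0,0,0.002,0,0,0,0,0,0,0.003,0,0,0,0,0,0,0.004,0],
)

```text
time_s: 5.0
tcp_pos: [0.4691, 0.0478, 0.0306]
ee_rot: [[0.017, -0.105, -0.994], [0.002, -0.995, 0.105], [-1.0, -0.004, -0.016]]
wrist_force: [29.5, -21.2, -17.0]
gripper_width: 0.005
```

The tray is at its stop: the force rises and the tool no longer moves. Centring the fingers in the gap, then lifting and looking.

Call:
move_arm(
  increments=[0,0,0,0,0,-0.005,0,0,0,0,0,0,-0.011,0,0,0,0,0,0,-0.016,0,0,0,0,-0.015,0,-0.016,0,0,0,0,-0.04,0,-0.016,0,0,0,0,-0.08,0,-0.016,0,0,0,0,-0.12,0,-0.016,0,0,0,0,-0.155,0.03,-0.016,0.04,0,0,0,-0.17,0.065,-0.016,0.08,0,0,0,-0.17,0.1,-0.016,0.08,0,0,0,-0.17,0.135,-0.016,0.08,0,0,0,-0.17,0.17,-0.016,0.08],
)

```text
time_s: 6.0
tcp_pos: [0.4556, -0.1241, 0.1991]
ee_rot: [[-0.003, -0.108, -0.994], [0.001, -0.994, 0.108], [-1.0, -0.001, 0.003]]
wrist_force: [1.1, -0.5, 0.1]
gripper_width: 0.295
```

```bash
python3 - <<'E'
from h import *
H=np.array([.588,.0318,0])
plan(H+.0235*X-.15*X+.028*Z,Rm(-Z,-Y))
for n in C: crop(n,r.capture(n),110,90,230,190,3,n+"4")
E
```

```text
t 6.0 pos [ 0.4556 -0.1241  0.1991] F [ 1.1 -0.5  0.1] g 0.295 j [  4.5   8.8 -22.8  -0.1 -58.6  79.3]
rv [-0.02  0.18  0.04] d [ 0.1713 -0.1692  0.0112]
```

View pics/scene4.png

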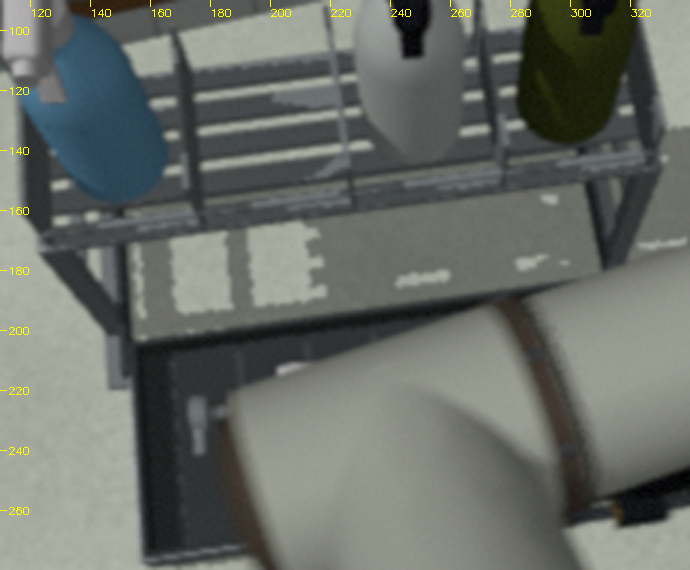

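View pics/top4.png

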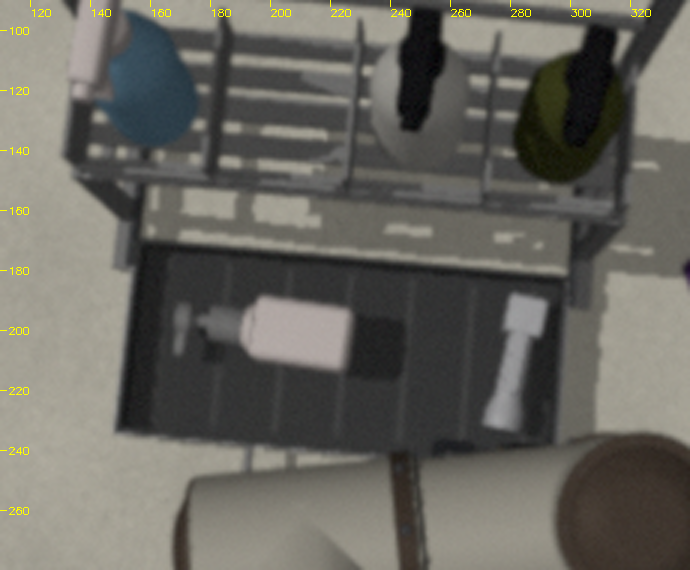

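Top view: the dispenser body spans about (192-227, 188-214) px, its collar is at about (184, 198) and the spout points to the front. The nozzle is at about (283, 208) in the tray. The tray front edge runs from (149, 233) to about (255, 239).

```bash
python3 - <<'E'
from h import *
P=back("top",[[227.3,192.7],[225.3,213.7],[197,188.5],[191.3,208.5]],.073); print(P)
print("foot width",np.linalg.norm(P[0]-P[1]))
f=P[:2].mean(0); c=back("top",[[185,198.7]],.062)[0]; d=c-f; print("foot",f,"collar",c,np.linalg.norm(d[:2]),"axis ang from Y",np.degrees(np.arctan2(-d[0],d[1]))+6.2)
# side edges direction
for a,b in((0,2),(1,3)):
    e=P[b]-P[a];print(np.degrees(np.arctan2(-e[0],e[1]))+6.2,np.linalg.norm(e))
# tray: rim corners (walls z=.042): back-left, back-right,front-left
Q=back("top",[[157,170.5],[299,182.5],[149.5,233.5]],.042);print(Q)
Fc=np.array([.469,.0478,0])+(-.0145+.042+.09)*X; print("floor ctr est",Fc)
print("foot in tray",(f-Fc)@X,(f-Fc)@Y)
E
```

```text
[[0.62042746 0.02280551 0.073     ]
 [0.56594814 0.02906361 0.073     ]
 [0.63335411 0.10138916 0.073     ]
 [0.58154052 0.11670471 0.073     ]]
foot width 0.0548375771737939
foot [0.5931878  0.02593456 0.073     ] collar [0.60867778 0.13436727 0.062     ] 0.10953351936609344 axis ang from Y -1.9298923440531892
-3.1412419418541413 0.07963974470981161
-3.8880393226455174 0.08901732285398366
[[ 0.68936934  0.21269908  0.042     ]
 [ 0.64733838 -0.16976171  0.042     ]
 [ 0.52036247  0.2325899   0.042     ]]
floor ctr est [0.58581274 0.03511008 0.        ]
foot in tray 0.008322871902072315 -0.008325344971284924
```

```bash
cat >> h.py <<'E'
ph=np.radians(-8.5); a=np.array([-np.sin(ph),np.cos(ph),0]); j=np.array([np.cos(ph),np.sin(ph),0])
G=np.array([.5935,.026,.045])+.058*a
def tilt(deg): # 0 = down, + = pointing toward foot(-a)
    t=np.radians(deg); return Rm(-np.sin(t)*a-np.cos(t)*Z,-j)
def tcp(g,R): return g+.011*R[:,0]
E
python3 - <<'E'
from h import *
R=tilt(0); p=tcp(G-.046*X+.08*a+.13*Z,R); print(G,p); plan(p,R)
E
```

```text
[0.60207295 0.08336292 0.045     ] [0.56816675 0.16745216 0.164     ]
t 6.1 pos [ 0.4549 -0.1261  0.1984] F [-0.1  0.3 -0.8] g 0.39 j [  4.3   8.9 -22.8  -0.1 -58.6  79.2]
rv [91.91  0.22 -0.24] d [ 0.034  -0.3046 -0.079 ]
```

Call:
move_arm(
  increments=[5,0,0,0,-0.018,-0.004,0.085,11,0,0,0,-0.04,-0.01,0.085,18,0,0,0,-0.064,-0.016,0.085,25,0,0,0,-0.088,-0.022,0.085,32,0,0,0,-0.112,-0.028,0.085,39,0,0,0,-0.136,-0.034,0.085,46,0,0,0,-0.16,-0.04,0.085,53,0,0,0,-0.184,-0.046,0.085,60,0,0,0,-0.208,-0.052,0.085,67,0,0,0,-0.232,-0.058,0.085,74,0,0,0,-0.256,-0.064,0.085,81,0,0,0,-0.278,-0.07,0.085],
)

```text
time_s: 7.1
tcp_pos: [0.5561, 0.1474, 0.1983]
ee_rot: [[-0.004, -0.999, -0.043], [-0.001, -0.043, 0.999], [-1.0, 0.004, -0.001]]
wrist_force: [0.2, 0.7, -0.3]
gripper_width: 0.976
```

```bash
python3 - <<'E'
from h import *
R=tilt(45); p=tcp(G-.046*X-.09*R[:,0],R); print(p); plan(p,R)
for n in ["top"]: crop(n,r.capture(n),110,90,230,190,3,n+"5")
E
```

```text
[0.56459885 0.14357874 0.10086144]
t 7.1 pos [0.5561 0.1474 0.1983] F [ 0.2  0.7 -0.3] g 0.976 j [ 30.9  18.8  -9.3  -0.1 -62.2 -28.4]
rv [10.49 44.78  4.08] d [ 0.0974 -0.0087 -0.0041]
```

View pics/top5.png

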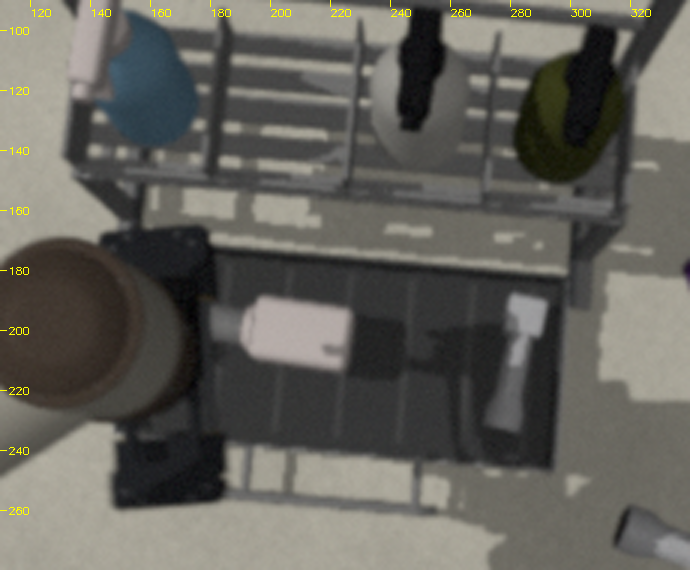

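Call:
move_arm(
  increments=[1.3,5.6,0.5,0,-0.001,0,0.087,2.6,11.2,1,0,-0.002,0,0.087,3.9,16.8,1.5,0,-0.004,-0.001,0.087,5.2,22.4,2,0,-0.005,-0.002,0.087,6.5,28,2.5,0.01,-0.006,-0.003,0.087,7.8,33.6,3,0.02,-0.008,-0.004,0.087,9.1,39.2,3.6,0.03,-0.009,-0.004,0.087,10.5,44.8,4.1,0.04,-0.009,-0.004,0.087,10.5,44.8,4.1,0.055,-0.009,-0.004,0.087,10.5,44.8,4.1,0.07,-0.009,-0.004,0.087,10.5,44.8,4.1,0.083,-0.009,-0.004,0.087,10.5,44.8,4.1,0.083,-0.009,-0.004,0.087],
)

```text
time_s: 8.15
tcp_pos: [0.5647, 0.1412, 0.1135]
ee_rot: [[-0.103, -0.99, 0.1], [-0.702, 0.143, 0.697], [-0.704, 0.002, -0.71]]
wrist_force: [-0.4, 0.8, -0.6]
gripper_width: 0.998
```

```bash
python3 - <<'E'
from h import *
R=tilt(45); p=tcp(G-.006*X-.055*R[:,0],R); print(p); plan(p,R)
p=tcp(G-.006*X,R); print(p); plan(p,R)
for n in C: crop(n,r.capture(n),110,90,230,190,3,n+"6")
E
```

```text
[0.60070679 0.11478187 0.0761127 ]
t 8.15 pos [0.5647 0.1412 0.1135] F [-0.4  0.8 -0.6] g 0.998 j [ 42.4  38.5 -12.   27.3 -78.8 -65.6]
rv [ 0.27 -0.22  0.11] d [ 0.0412 -0.0395  0.0117]
[0.59495835 0.07631818 0.03722183]
t 8.15 pos [0.5647 0.1412 0.1135] F [-0.4  0.8 -0.6] g 0.998 j [ 42.4  38.5 -12.   27.3 -78.8 -65.6]
rv [ 0.27 -0.22  0.11] d [ 0.0962 -0.0394  0.0119]
```

View pics/top6.png

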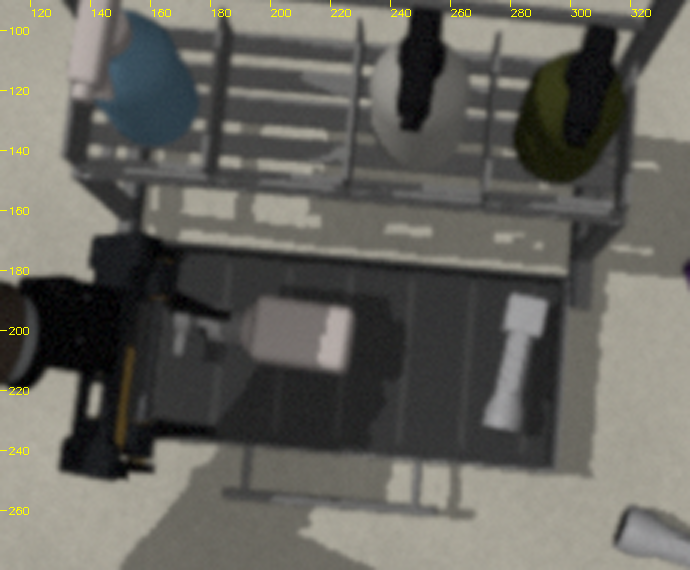

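View pics/scene6.png

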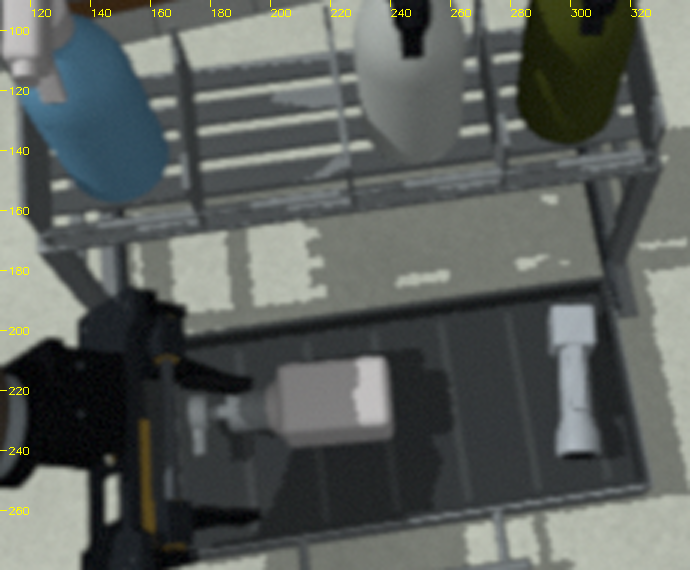

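```bash
python3 - <<'E'
from h import *
P=back("scene",[[239.3,209],[240,235.7],[206,211.5],[205,238.5]],.073); print(P, P[:2].mean(0))
P=back("scene",[[240,235.7]],.073)
s=r.sense(); R=np.array(s['ee_rot'])
# predicted body mid-plane & faces in both
for n in C: print(n, proj(n,[G+[0,0,.028]+.028*j-.058*a,G+[0,0,.028]-.028*j-.058*a, s['tcp_pos']+R@[.008,.0435,0],s['tcp_pos']+R@[.008,-.0435,0]]))
# shelf front edge: scene line & top at z=.186
print(back("top",[[135,150],[316,164]],.186),back("scene",[[125,182],[329,156]],.186))
for n,uv in (("top",[[135,150],[316,164]]),("scene",[[125,182],[329,156]])): print((back(n,uv,.186)-G)@X)
E
```

```text
[[0.61598351 0.01933882 0.073     ]
 [0.55427756 0.03321749 0.073     ]
 [0.6298846  0.09494791 0.073     ]
 [0.56829812 0.11083906 0.073     ]] [0.58513054 0.02627815 0.073     ]
scene [[237.69341991 207.19530855]
 [240.07466559 230.55851189]
 [192.73415802 258.62057189]
 [190.23543841 219.21913194]]
top [[227.65777841 192.39901607]
 [224.88444562 213.76469756]
 [179.29556439 231.15211502]
 [183.98520046 196.52131952]]
[[ 0.71319302  0.23571453  0.186     ]
 [ 0.66926437 -0.19124087  0.186     ]] [[ 0.69619604  0.23573287  0.186     ]
 [ 0.64435653 -0.1866459   0.186     ]]
[0.09401625 0.09645545]
[0.0771167  0.07119704]
```

```bash
python3 - <<'E'
from h import *
for n,uv in (("top",[[135,148],[316,163]]),("scene",[[125,170],[328,147]])):
    P=back(n,uv,.186);print(n,P,(P-G)@X)
R=tilt(45)
for b in (.06,.03): p=tcp(G-.010*X-b*R[:,0],R); print(b);plan(p,R)
p=tcp(G-.010*X,R); plan(p,R)
E
```

```text
top [[ 0.71804917  0.23580409  0.186     ]
 [ 0.67166799 -0.19136345  0.186     ]] [0.09883433 0.09885826]
scene [[ 0.72282141  0.2317598   0.186     ]
 [ 0.66486195 -0.19129295  0.186     ]] [0.10401543 0.0920844 ]
0.06
t 8.25 pos [0.5664 0.1419 0.1165] F [-0.1  0.2  0.8] g 0.996 j [ 42.3  38.3 -11.8  27.4 -78.9 -65.6]
rv [ 0.1  -0.01  0.31] d [ 0.0392 -0.0338  0.013 ]
0.03
t 8.25 pos [0.5664 0.1419 0.1165] F [-0.1  0.2  0.8] g 0.996 j [ 42.3  38.3 -11.8  27.4 -78.9 -65.6]
rv [ 0.1  -0.01  0.31] d [ 0.0692 -0.0336  0.013 ]
t 8.25 pos [0.5664 0.1419 0.1165] F [-0.1  0.2  0.8] g 0.996 j [ 42.3  38.3 -11.8  27.4 -78.9 -65.6]
rv [ 0.1  -0.01  0.31] d [ 0.0992 -0.0335  0.013 ]
```

Call:
move_arm(
  increments=[0,0,0,0.012,-0.01,0.004,0.087,0,0,0,0.024,-0.022,0.008,0.087,0,0,0,0.036,-0.034,0.013,0.087,0,0,0,0.043,-0.036,0.013,0.087,0,0,0,0.053,-0.036,0.013,0.087,0,0,0,0.063,-0.036,0.013,0.087,0,0,0,0.072,-0.036,0.013,0.087,0,0,0,0.08,-0.036,0.013,0.087,0,0,0,0.086,-0.036,0.013,0.087,0,0,0,0.092,-0.036,0.013,0.087,0,0,0,0.098,-0.036,0.013,0.087,0,0,0,0.098,-0.036,0.013,0.087],
)

```text
time_s: 9.25
tcp_pos: [0.5934, 0.0765, 0.0375]
ee_rot: [[-0.1, -0.99, 0.104], [-0.7, 0.144, 0.7], [-0.707, -0.002, -0.707]]
wrist_force: [-0.5, -0.5, 0.0]
gripper_width: 1.001
```

```bash
python3 - <<'E'
from h import *
R=tilt(45)
p=tcp(G-.008*X,R); plan(p,R)
for n in C: crop(n,r.capture(n),110,90,230,190,3,n+"7")
E
```

```text
t 9.25 pos [0.5934 0.0765 0.0375] F [-0.5 -0.5  0. ] g 1.001 j [ 35.8  43.3 -17.   33.2 -68.2 -67.6]
rv [0.06 0.02 0.26] d [0.0002 0.0004 0.0001]
```

View pics/top7.png

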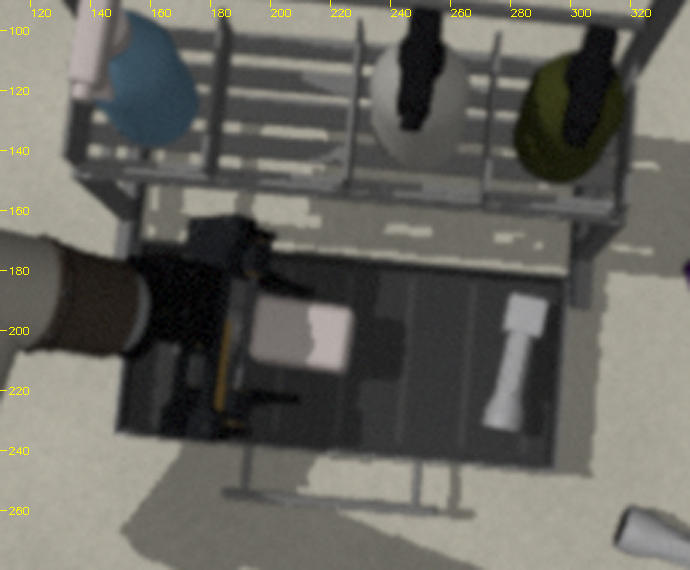

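View pics/scene7.png

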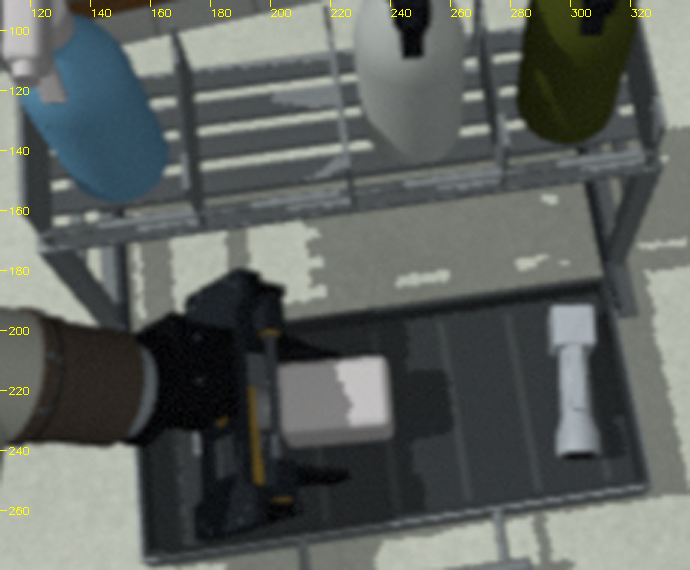

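The fingers straddle the body at about (200-230, 190-215) in top, and nothing is touching. Closing.

Call:
move_arm(
  increments=[0,0,0,0,0,0,0.065,0,0,0,0,0,0,0.06,0,0,0,0,0,0,0.055,0,0,0,0,0,0,0.045,0,0,0,0,0,0,0.04,0,0,0,0,0,0,0.04,0,0,0,0,0,0,0.04,0,0,0,0,0,0,0.04],
)

```text
time_s: 10.02
tcp_pos: [0.5947, 0.0778, 0.0384]
ee_rot: [[-0.097, -0.99, 0.104], [-0.699, 0.142, 0.701], [-0.709, -0.005, -0.706]]
wrist_force: [2.8, 0.7, 1.7]
gripper_width: 0.642
```

```bash
python3 - <<'E'
from h import *
s=r.sense();R=np.array(s['ee_rot']);print(s['gripper_width'],s['wrist_force'])
print("tool: up",R.T@Z,"-X",R.T@-X)
# Orientation about a
R2=tilt(-45); 
p=np.array(s['tcp_pos'])-.011*R[:,0]   # grip pt
g2=p-.035*X+.07*Z
plan(tcp(g2,R),R)
E
```

```text
0.6422339526302169 [2.77562062 0.6786601  1.73679761]
tool: up [-0.70857068 -0.00473761 -0.70562394] -X [ 0.02114732  0.99938573 -0.02794558]
t 10.02 pos [0.5947 0.0778 0.0384] F [2.8 0.7 1.7] g 0.642 j [ 35.9  43.3 -16.9  33.3 -68.2 -67.6]
rv [0. 0. 0.] d [-0.0489  0.0346 -0.0504]
```

Call:
move_arm(
  increments=[0,0,0,-0.002,0,-0.002,0.04,0,0,0,-0.006,0,-0.006,0.04,0,0,0,-0.01,0.002,-0.01,0.04,0,0,0,-0.014,0.008,-0.014,0.04,0,0,0,-0.018,0.015,-0.018,0.04,0,0,0,-0.022,0.022,-0.022,0.04,0,0,0,-0.026,0.028,-0.026,0.04,0,0,0,-0.031,0.033,-0.031,0.04,0,0,0,-0.037,0.035,-0.037,0.04,0,0,0,-0.042,0.035,-0.042,0.04,0,0,0,-0.044,0.035,-0.044,0.04,0,0,0,-0.044,0.035,-0.044,0.04],
)

```text
time_s: 11.02
tcp_pos: [0.5599, 0.0828, 0.1012]
ee_rot: [[-0.097, -0.99, 0.105], [-0.698, 0.143, 0.701], [-0.709, -0.006, -0.705]]
wrist_force: [-0.4, -0.2, -2.6]
gripper_width: 0.642
```

```bash
python3 - <<'E'
from h import *
s=r.sense();R=np.array(s['ee_rot']);print(s['gripper_width'],s['wrist_force'],s['moment'])
R2=tilt(-45); p=np.array(s['tcp_pos'])-.011*R[:,0]; print(p)
plan(tcp(p,R2),R2)
# per-step at fixed grip pt
rv=Ro.from_matrix(R.T@R2).as_rotvec()
for k in range(1,17):
    Rk=Ro.from_rotvec(rv*k/16).as_matrix(); print(k,np.round(np.degrees(rv*k/16),1),np.round(.011*(Rk[:,0]-[1,0,0]),4))
for n in C: crop(n,r.capture(n),110,90,230,190,3,n+"8")
E
```

```text
0.6420843749696858 [-0.40654593 -0.16893451 -2.62188312] [ 2.05474534 -0.33561842  0.01205511]
[0.56093458 0.09048832 0.10901017]
t 11.02 pos [0.5599 0.0828 0.1012] F [-0.4 -0.2 -2.6] g 0.642 j [ 38.4  36.5 -19.   30.7 -72.8 -66.3]
rv [  0.31 -89.82   0.35] d [-0.011  0.     0.011]
1 [ 0.  -5.6  0. ] [-0.0001  0.      0.0011]
2 [  0.  -11.2   0. ] [-0.0002  0.      0.0021]
3 [  0.1 -16.8   0.1] [-0.0005  0.      0.0032]
4 [  0.1 -22.5   0.1] [-0.0008  0.      0.0042]
5 [  0.1 -28.1   0.1] [-0.0013  0.      0.0052]
6 [  0.1 -33.7   0.1] [-0.0018  0.      0.0061]
7 [  0.1 -39.3   0.2] [-0.0025  0.      0.007 ]
8 [  0.2 -44.9   0.2] [-0.0032  0.      0.0078]
9 [  0.2 -50.5   0.2] [-0.004   0.      0.0085]
10 [  0.2 -56.1   0.2] [-0.0049  0.      0.0091]
11 [  0.2 -61.8   0.2] [-0.0058  0.      0.0097]
12 [  0.2 -67.4   0.3] [-0.0068  0.      0.0102]
13 [  0.2 -73.    0.3] [-0.0078  0.      0.0105]
14 [  0.3 -78.6   0.3] [-0.0088  0.      0.0108]
15 [  0.3 -84.2   0.3] [-0.0099  0.      0.0109]
16 [  0.3 -89.8   0.4] [-0.011  0.     0.011]
```

View pics/top8.png

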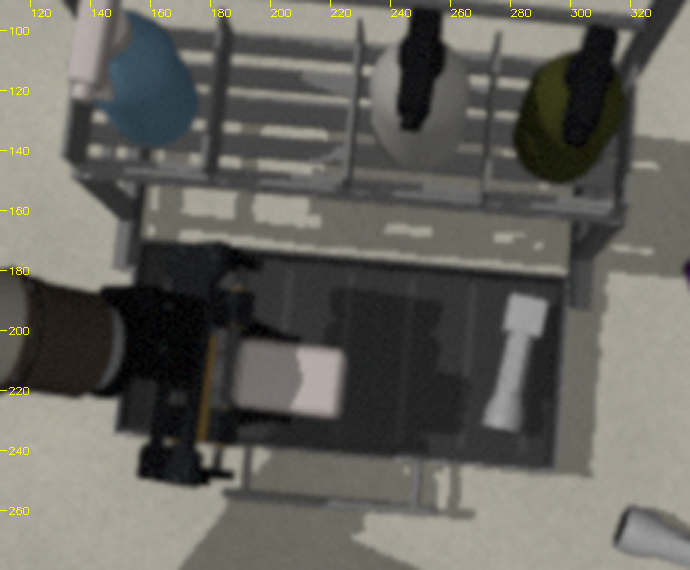

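View pics/scene8.png

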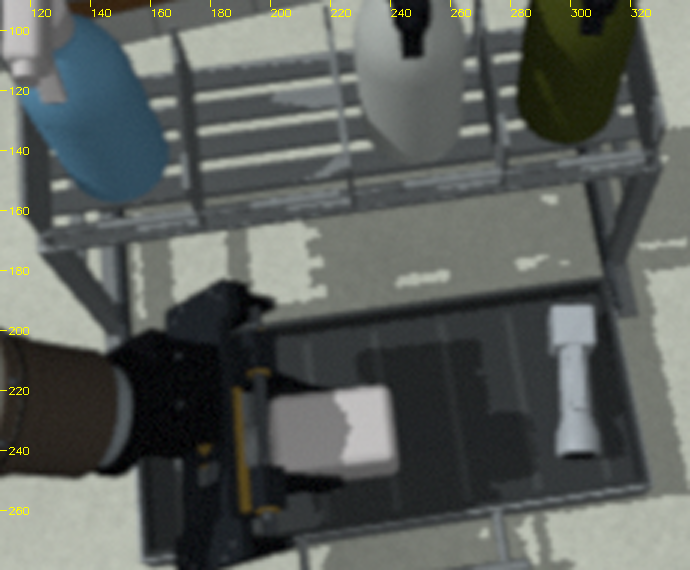

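Call:
move_arm(
  increments=[0,-2,0,0,0,0.0004,0.04,0,-5,0,0,0,0.001,0.04,0,-9,0,-0.0001,0,0.0017,0.04,0,-13,0,-0.0003,0,0.0025,0.04,0.1,-17,0.1,-0.0005,0,0.0032,0.04,0.1,-21,0.1,-0.0007,0,0.0039,0.04,0.1,-25,0.1,-0.001,0,0.0046,0.04,0.1,-29,0.1,-0.0014,0,0.0053,0.04,0.1,-33,0.1,-0.0018,0,0.006,0.04,0.1,-37,0.2,-0.0022,0,0.0066,0.04,0.2,-41,0.2,-0.0027,0,0.0072,0.04,0.2,-45,0.2,-0.0032,0,0.0078,0.04],
)

```text
time_s: 12.12
tcp_pos: [0.5597, 0.0897, 0.097]
ee_rot: [[0.002, -0.989, 0.148], [0.004, 0.148, 0.989], [-1.0, -0.001, 0.004]]
wrist_force: [0.3, -0.6, -3.8]
gripper_width: 0.644
```

```bash
python3 - <<'E'
from h import *
R2=tilt(-45); plan(tcp(np.array([.561,.0905,.109]),R2),R2)
for n in C: crop(n,r.capture(n),110,90,230,190,3,n+"9")
E
```

```text
t 12.12 pos [0.5597 0.0897 0.097 ] F [ 0.3 -0.6 -3.8] g 0.644 j [ 25.4  23.9 -17.9  -0.2 -48.  -33.7]
rv [ 3.000e-02 -4.474e+01  7.000e-02] d [-0.0042 -0.0012  0.0088]
```

View pics/scene9.png

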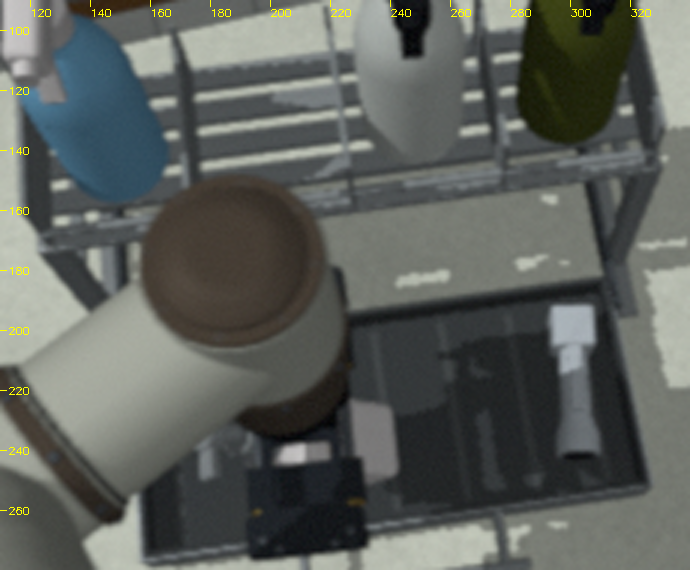

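Call:
move_arm(
  increments=[0,-2,0,0,0,0.0004,0.04,0,-5,0,0,0,0.001,0.04,0,-9,0,-0.0001,0,0.0017,0.04,0,-13,0,-0.0003,0,0.0025,0.04,0,-17,0,-0.0005,0,0.0032,0.04,0,-21,0,-0.0007,0,0.0039,0.04,0,-25,0,-0.001,0,0.0046,0.04,0,-29,0,-0.0014,0,0.0053,0.04,0,-33,0,-0.0018,0,0.006,0.04,0,-37,0,-0.0022,0,0.0066,0.04,0,-41,0,-0.0027,0,0.0072,0.04,0,-45,0,-0.0032,0,0.0078,0.04],
)

```text
time_s: 13.22
tcp_pos: [0.5611, 0.0974, 0.0998]
ee_rot: [[0.104, -0.989, 0.102], [0.701, 0.146, 0.698], [-0.705, -0.001, 0.709]]
wrist_force: [-0.9, -0.1, -2.6]
gripper_width: 0.641
```

```bash
python3 - <<'E'
from h import *
R2=tilt(-45); plan(tcp(np.array([.561,.0905,.077]),R2),R2)
for n in C: crop(n,r.capture(n),110,90,230,190,3,n+"10")
E
```

```text
t 13.22 pos [0.5611 0.0974 0.0998] F [-0.9 -0.1 -2.6] g 0.641 j [ -1.8  27.9  -7.6 -53.2 -61.5  23.2]
rv [ 0.11  0.14 -0.03] d [ 0.0223 -0.0009 -0.0211]
```

View pics/scene10.png

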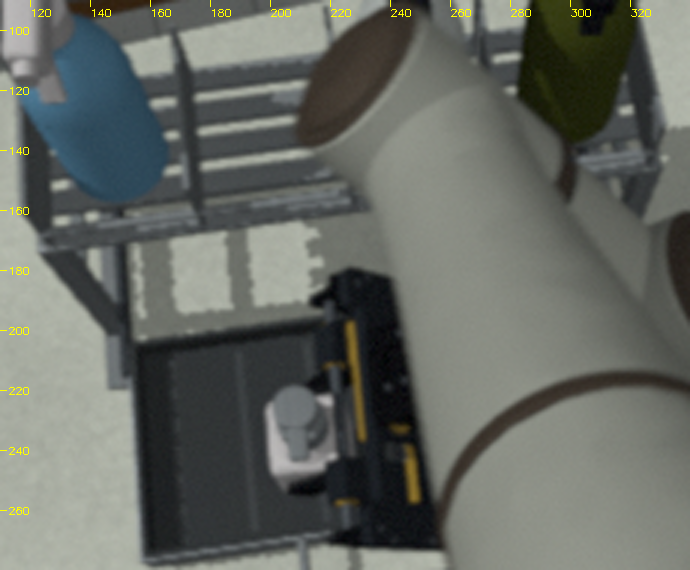

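View pics/top10.png

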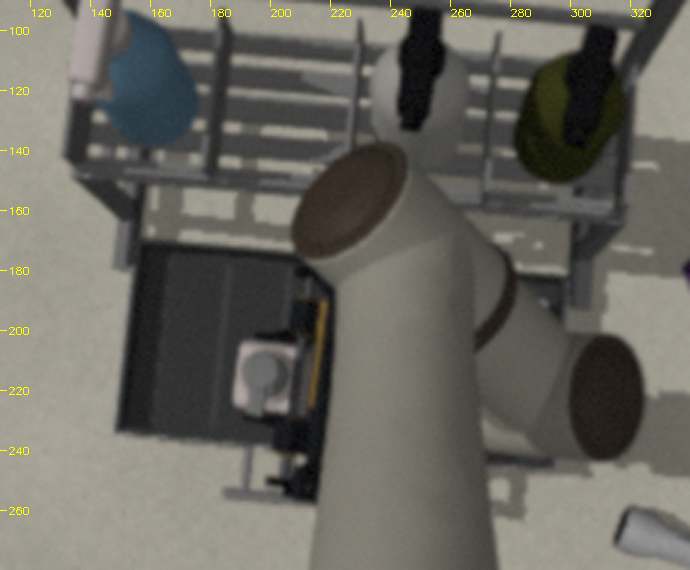

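```bash
python3 - <<'E'
from h import *
def tri(u,v):
    M=[];q=[]
    for n,p in(("scene",u),("top",v)):
        c=C[n];M.append(np.c_[cv2.Rodrigues(c['rvec'])[0],c['tvec']]);q.append(cv2.undistortPoints(np.array(p,float).reshape(1,1,2),K(c),c['D']).reshape(2,1))
    X4=cv2.triangulatePoints(M[0],M[1],q[0],q[1]);return (X4[:3]/X4[3]).ravel()
print("cap centre",tri([230,115],[226.7,156.7]),"cap upper right",tri([250,92],[245,138]), "lower left",tri([209,136],[209,172]))
print("button top",tri([208.5,224.5],[198,213]))
# button expected
R2=tilt(-45); g=np.array([.561,.0905,.108]); print(g+[0,0,.098])
print(proj("scene",[g+[0,0,.098],g+[0,0,-.058]]),proj("top",[g+[0,0,.098]]))
E
```

```text
cap centre [0.63609788 0.0112564  0.44148178] cap upper right [ 0.66772871 -0.02344999  0.44012038] lower left [0.61108735 0.04463267 0.44032   ]
button top [0.56021642 0.08794278 0.19725342]
[0.561  0.0905 0.206 ]
[[207.49751319 223.24702769]
 [215.56335322 241.5987608 ]] [[195.68765805 212.20836788]]
```

Dispenser upright in the gripper and the wrist clear of the bottles. Lowering.

Call:
move_arm(
  increments=[0,0,0,0.001,0,-0.001,0.04,0,0,0,0.004,0,-0.004,0.04,0,0,0,0.007,0,-0.007,0.04,0,0,0,0.01,0,-0.01,0.04,0,0,0,0.013,0,-0.013,0.04,0,0,0,0.0155,0,-0.0155,0.04,0,0,0,0.0175,0,-0.0175,0.04,0,0,0,0.0185,0,-0.0185,0.04,0,0,0,0.0195,0,-0.0195,0.04,0,0,0,0.0195,0,-0.0195,0.04],
)

```text
time_s: 14.15
tcp_pos: [0.5615, 0.0978, 0.0723]
ee_rot: [[0.106, -0.989, 0.103], [0.7, 0.148, 0.699], [-0.706, -0.002, 0.708]]
wrist_force: [-0.2, 0.1, -3.0]
gripper_width: 0.638
```

Call:
move_arm(
  increments=[0,0,0,0.0007,0,-0.0007,0.04,0,0,0,0.0014,0,-0.0014,0.04,0,0,0,0.0014,0,-0.0014,0.04],
)

```text
time_s: 14.4
tcp_pos: [0.5617, 0.0978, 0.0707]
ee_rot: [[0.106, -0.989, 0.103], [0.7, 0.148, 0.699], [-0.706, -0.002, 0.708]]
wrist_force: [-0.2, 1.5, -2.6]
gripper_width: 0.642
```

Call:
move_arm(
  increments=[0,0,0,0.0007,0,-0.0007,0.04,0,0,0,0.0014,0,-0.0014,0.04,0,0,0,0.0014,0,-0.0014,0.04],
)

```text
time_s: 14.65
tcp_pos: [0.5618, 0.0978, 0.0705]
ee_rot: [[0.106, -0.989, 0.101], [0.701, 0.146, 0.698], [-0.705, -0.003, 0.709]]
wrist_force: [-2.0, -2.7, 6.7]
gripper_width: 0.642
```

Contact is about 9 N. Opening slowly.

Call:
move_arm(
  increments=[0,0,0,-0.0004,0,0.0004,0.05,0,0,0,-0.0004,0,0.0004,0.055,0,0,0,-0.0004,0,0.0004,0.057,0,0,0,-0.0004,0,0.0004,0.06,0,0,0,-0.0004,0,0.0004,0.066,0,0,0,-0.0004,0,0.0004,0.074,0,0,0,-0.0004,0,0.0004,0.08,0,0,0,-0.0004,0,0.0004,0.084,0,0,0,-0.0004,0,0.0004,0.084],
)

```text
time_s: 15.4
tcp_pos: [0.5616, 0.098, 0.0691]
ee_rot: [[0.106, -0.989, 0.103], [0.7, 0.147, 0.699], [-0.706, -0.002, 0.708]]
wrist_force: [-0.2, 0.1, 0.7]
gripper_width: 0.931
```

```bash
python3 - <<'E'
from h import *
R2=tilt(-45); plan(tcp(np.array([.561,.0905,.077]),R2),R2)
for n in C: crop(n,r.capture(n),110,90,230,190,3,n+"11")
g=np.array([.561,.0905,.017])
for n in C: print(proj(n,[g+[0,0,.156],g]))
E
```

```text
t 15.4 pos [0.5616 0.098  0.0691] F [-0.2  0.1  0.7] g 0.931 j [ -2.   30.6  -8.4 -54.7 -59.5  26.5]
rv [0.08 0.08 0.06] d [ 0.0001 -0.0005  0.0003]
[[209.46257025 227.71722836]
 [216.93610254 244.72293841]]
[[197.28621171 213.30069519]
 [203.56702416 217.58882761]]
```

View pics/scene11.png

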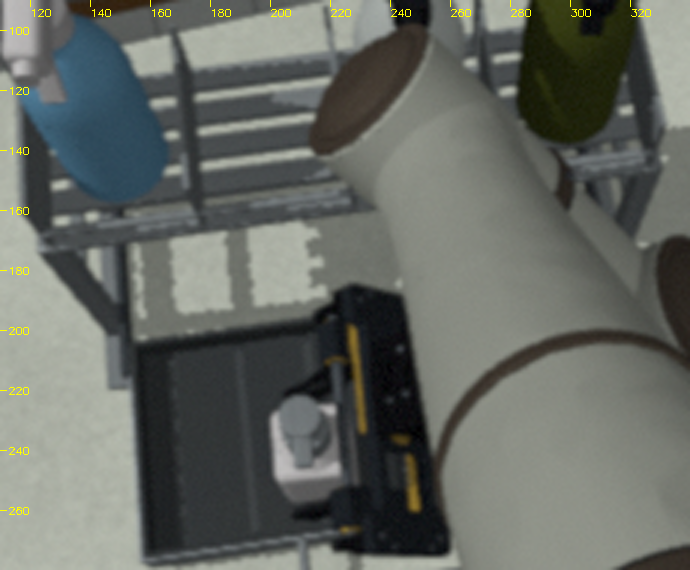

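View pics/top11.png

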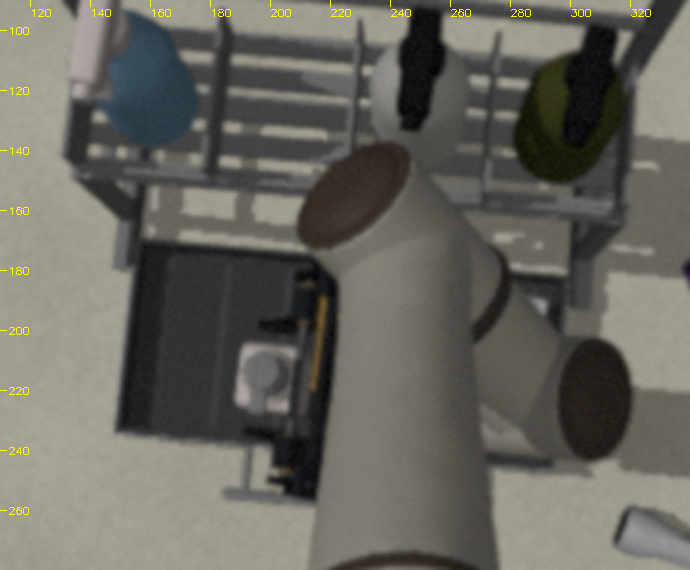

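The dispenser stands free and upright: its button is at scene (210, 227) against a predicted (209.5, 227.7). Retreating along the tool axis.

Call:
move_arm(
  increments=[0,0,0,-0.003,0,0,0.087,0,0,0,-0.008,0,0,0.087,0,0,0,-0.016,0,0,0.087,0,0,0,-0.026,0,0,0.087,0,0,0,-0.038,0,0,0.087,0,0,0,-0.05,0,0,0.087,0,0,0,-0.062,0,0,0.087,0,0,0,-0.074,0,0,0.087,0,0,0,-0.086,0,0,0.087,0,0,0,-0.098,0.005,0,0.087,0,0,0,-0.11,0.02,0,0.087,0,0,0,-0.12,0.04,0,0.087],
)

```text
time_s: 16.5
tcp_pos: [0.5094, 0.0187, 0.1547]
ee_rot: [[0.107, -0.989, 0.102], [0.7, 0.148, 0.699], [-0.706, -0.003, 0.708]]
wrist_force: [-0.1, -0.1, -0.5]
gripper_width: 0.999
```

Call:
move_arm(
  increments=[0,0,0,-0.01,0.02,0,0.087,0,0,0,-0.02,0.04,0,0.087,0,0,0,-0.03,0.06,0,0.087,0,0,0,-0.04,0.08,0,0.087,0,0,0,-0.05,0.1,0,0.087,0,0,0,-0.06,0.115,0,0.087,0,0,0,-0.07,0.12,0,0.087,0,0,0,-0.07,0.12,0,0.087],
)

```text
time_s: 17.17
tcp_pos: [0.3829, -0.0128, 0.2047]
ee_rot: [[0.109, -0.989, 0.101], [0.699, 0.149, 0.7], [-0.707, -0.005, 0.707]]
wrist_force: [1.2, 0.2, -0.4]
gripper_width: 1.001
```

```bash
python3 - <<'E'
from h import *
s=r.sense(); print(s['time_s'],s['tcp_pos'],s['wrist_force'])
for n in C: crop(n,r.capture(n),110,60,250,190,3,n+"12")
E
```

```text
17.1667 [ 0.3829425  -0.0127529   0.20469448] [ 1.21941453  0.20458957 -0.44958726]
```

View pics/scene12.png

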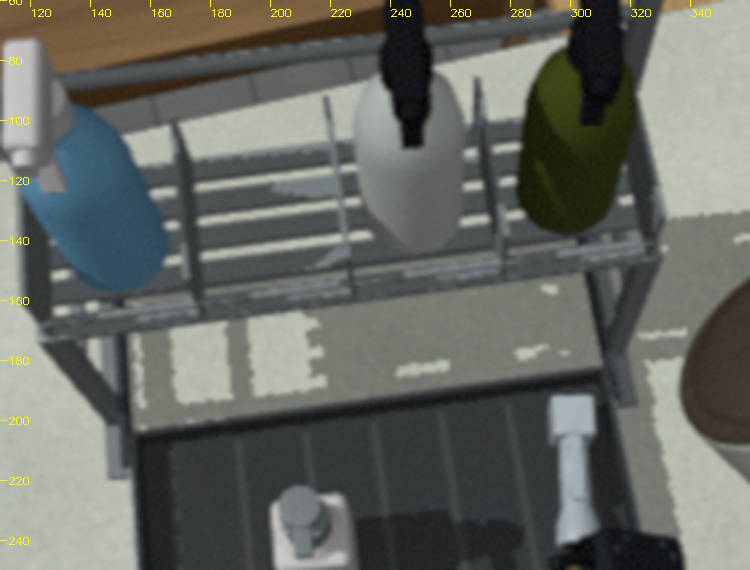

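View pics/top12.png

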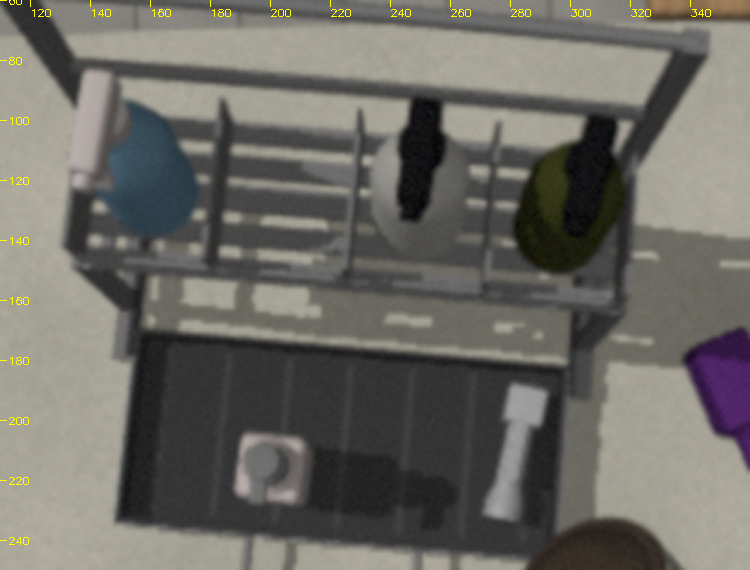

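The tray back edge is unchanged at (157.7, 170.7). The dispenser is upright, the nozzle is in the tray and the bottles look unmoved. Handing in.

```bash
python3 - <<'E'
from station import r
print(r.finish_job())
E
```

```text
the job is handed in; nothing more can be done
None
```

The tray is fully out, the dispenser is standing upright on its floor, and I handed the job in at about 17 s of the 54 s. The hand-in reported no verdict, so what follows rests on my own checks.

**What I did:** I hooked the closed fingers behind the bar and pulled until the tool stopped moving and the force climbed past the 3 N of friction to about 40 N. I then gripped the dispenser by its body with the tool tilted 45° and lifted it. After moving it about 35 mm forward, I turned it 90° and set it down with about 9 N of contact force. I opened the gripper slowly and backed the arm away.

**Last checks:**
- **Tray:** the rear edge is where it was right after the pull. The floor centre measures 109 mm in front of the shelf edge, against 108 mm expected at full travel.
- **Dispenser:** after release the button was within about 1 px of where an upright dispenser should show it, and it still looked upright after the arm had left.
- **Nozzle and bottles:** the nozzle lies in the tray, and all three bottles look unmoved.
- **Robot:** the arm is clear of everything, and the last wrist force reading was about 1 N.

**Disagreements:** the two cameras differed by a few millimetres on the dispenser and the shelf edge. I left clearance for that, and no final check failed.

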